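# Check-weigh a cover on the beam comparator

### The job

Check-weigh the black cover that lies on the pan of the beam comparator: with the beam still arrested, turn the weight dial clockwise (seen from above) until it clicks over its detent into the second mark and the steel check weight has come down on the beam. Only then swing the arrest lever all the way over to release the beam, let it tip pan-side up and rest there for about two seconds, and swing the lever fully back so that the beam is arrested level again. Do not touch the beam, its pan, the cover or the check weight, keep the cover on the pan, and leave the other black parts on the bench where they are.

Things in the scene. Friction and masses are not known exactly. Their poses are not given: they have to be found in the camera images.
- comparator: Grey base 280 (x) x 440 (y) x 50 mm high, fixed at a varying place and yaw. Origin: centre of underside; x to its back, y to its pan side. In this frame: dial axis (-75, -110), lever hinge (-75, 90, 66 high), beam along y at x = 85, 140 high; at its weight end (y = -155) a guide post and stem rise to 260. Behind x = 25 is all beam, pan and weight: keep clear.
- dial (a joint): Weight dial in rad, growing clockwise seen from above: about 0 at the first mark (start), 1.2 at the second. A sprung detent pushes it back if let go early and snaps it on to 1.2 once past about 0.65; peak torque about 0.2 Nm; end stops -0.12 and 1.4. Turning it lowers the check weight on to the beam.
- dial_grip (a point): On the dial's vertical axis, 89 mm above the bench. The dial: black disc, radius 40 mm, top 64 mm above the bench, with an upright bar grip across it 76 mm long, 18 mm wide, top 104 mm above the bench. The point's x axis runs along the bar and turns with it; its -x end is the nose (white line) that points to the marks; z is up.
- lever (a joint): Angle of the arrest lever in rad: 0 = beam arrested (lever leans 0.6 rad to the comparator's +y side), 1.2 = released (leans 0.6 rad to -y). End stops at -0.08 and 1.28. It stays where it is left; moving it takes about 2 N at the handle.
- lever_hinge (a point): Hinge of the arrest lever, 66 mm above the bench; the hinge axis runs along the comparator's x. Axes those of the comparator.
- lever_grip (a point): Middle of the lever's handle, 85 mm from the hinge: a round black bar 60 mm long and 16 mm thick parallel to the hinge axis (the comparator's x). The point's z axis points along the lever, away from the hinge.
- beam: Aluminium balance beam 350 mm long, 14 mm wide, 20 mm high, with the steel pan (disc of radius 60 mm) on its +y end. Origin: at its pivot, 140 mm above the bench; y towards the pan; it tilts about x, at most 0.09 rad either way. Released with the check weight on it, it tips pan-side up; without the weight, pan-side down.
- pan_seat (a point): Middle of the pan's upper face, where the cover stands: 167 mm above the bench with the beam level, 181 mm with it tipped pan-side up, 153 mm pan-side down.
- cover: Loose black round cover on the pan, radius 50 mm, 35 mm high, about 120 g. Origin: centre of its underside.
- weight: Steel check weight, a cylinder of radius 25 mm, 36 mm high, with a stem above, hanging over the beam's -y end. Origin: centre of its underside, 162 mm above the bench when lifted, 150 mm when lying on the level beam.
- housing: Bystander: loose black round housing, radius 70 mm, 60 mm high, on the bench. Origin: centre of its underside.
- disc: Bystander: loose black disc, radius 60 mm, 12 mm thick, on the bench. Origin: centre of its underside.
- spool: Bystander: loose black spool standing on the bench, radius 25 mm, 65 mm high. Origin: centre of its underside.
Not all that is in view belongs to the job. Leave any pink or yellow look-alike of the cover alone.

How it is judged:
By the outcome, as a careful person would: the job done as asked, in the order asked, and still so for the second after the job is handed in, with the robot touching nothing.
It also fails if it takes over 56 s, if anything falls off the work surface, if the arm or the gripper's body presses on something with over 40 N, if the wrist force passes 120 N, or if a joint passes its speed limit or range.

### The arm

A 7-joint arm with a two-finger parallel gripper is mounted at the origin on the work surface. World frame = base frame: x ahead of the robot, y to its left, z up, the work surface at z = 0. Lengths are in m, angles in rad, forces in N, time in s.
With the tool pointing down it reaches from about 0.4 to 0.875 m from the base axis. Payload 6.5 kg.
Tool frame: the origin (TCP) lies at the very end of the fingers, on their centre line; the grasp point (between the pads) lies 19 mm behind it (env.grip_point_offset is the z of the grasp point in the tool frame, in m); z points along the fingers, y is the line along which they close (so a half turn about z gives the same grasp; the last joint's range is limited). The gripper opens to 85 mm and grips with 20 to 120 N. Pads are 22 mm wide; open, the fingers measure 114 mm over their backs; the gripper's body (76 mm by 85 mm) begins 54 mm behind the grasp point. The pads swing forward as they close: fully open they stand 13 mm farther back than shut.
Start: joints at [1.227, 0.536, -0.004, 1.538, 0.003, 1.067, -0.071], TCP at [0.178, -0.625, 0.231] pointing down, gripper open.
Joint ranges: [-2.7, 2.7], [-0.37, 2.16], [-1.27, 1.26], [0.24, 2.4], [-1.31, 4.45], [0.19, 1.91], [-2.76, 2.76]. Speed limits (rad/s): [2.39, 2.39, 3.14, 3.14, 3.14, 3.14, 3.14].

### API

Orientations are given as a rotation vector (axis times angle).
In Python, from workcell import env gives the robot as it stands. The module is installed in compiled form; this text tells all that it offers.
- The arm moves only by the tool arm_command, never from a script. Its argument "deltas" is a list of rows, each a list of 6 numbers: the shift along the tool's x, y, z in mm, then the turn, a rotation vector about the tool's x, y, z in rad. In form: [[tx, ty, tz, wx, wy, wz], ...]. A call has 1 to 20 rows; each row is the pose to reach, as a shift and turn from the pose commanded when the call began, along the tool's axes at that moment; what a row does not reach only later rows make up. A row lasts 1/12 s, in which the tool goes at most 41.7 mm and 7.16 degrees, less where a joint would pass 70% of its speed; a pose out of reach is approached as far as the arm can. A call with a gripper value outside its range is refused whole. "hand" is the finger opening in mm, from 0 to 85.4, set as the call begins (left out, the last holds). The fingers move at their own pace and stop on an object; "grip_force" is the grip in N (left out, the last holds). Time passes only in rows, so rows that repeat a pose let the fingers close. It gives the time, the measured TCP pose, the force, the opening and the grip force at its end, in the units of the state.
- env.observe(): the state, without advancing time (a new reading comes with each control period).
- env.camera(name): name is "scene" or "top" or "wrist"; returns the picture (420x560x3 uint8, blue, green, red); there is no depth.
- env.camera_params(name): a dict with "mtx" (3x3 intrinsics, pixels), "dist_coeffs" ([k1, k2, p1, p2, k3] as OpenCV has them; the pictures are not rectified), "extrinsics" (4x4, takes a point from world to camera coordinates); the wrist camera has in their place "mount" (4x4, takes a point from camera to tool coordinates, whose origin is the TCP and whose axes are the flange's). Camera axes: x right, y down, z forward; pixel columns grow to the right and rows downward; lengths in m; the calibration is good to about 2 mm. A picture is of the moment at which its call begins: read the wrist's pose just before it. camera_params takes no time and is no camera call.
- env.finish_job(): hands the job in; it is judged then, once.
Trained networks look in the newest picture that a camera, given by its name, has taken for a name from the list of things; names that differ only in an ending like _2 or _b are one class to them, and where a whole thing is asked for, a point or a joint stands for the part that bears it (a point fixed in the world has none). Each returns a list of dicts, best first, with "confidence" (0 to 1); they miss things now and then, are a little off and sometimes report something else, mostly with a low value. They report only what shows in the picture. A call takes as long as a camera call. They do not tell look-alikes from the thing itself.
- env.spot_in(name, camera): "xyz" ([x, y, z] in m, in world coordinates, good to about 4 mm: the middle of the surface that is visible of it).
The state is a dict: "time": time; "joints": joint angles; "qd": joint speeds; "effort": joint torques, N m; "tcp_pos": TCP position; "orientation": TCP orientation; "ft_force": force on the tool from outside, world axes, zero at the start; "wrist_torque": the same for the moment, N m; "gripper_width": finger opening in m; "grasp_force": force on a finger pad.
Only numpy, scipy, OpenCV 4.12 (cv2) and the standard library are available. Lean on these libraries where they do the work, as an engineer would, in place of code of your own. Each camera call takes 0.05 s, during which the arm holds its last target. There are 200 camera calls.

## Working session

There is one attempt and no reset: what is moved stays moved. The work goes in short steps, Python scripts to look and compute and a tool call to move; the robot and the scene stay as the last step left them, time stands still between calls to the robot, and variables do not carry over. Pictures are saved under pics/ and viewed, at most 12 in all, crops included, and the job is handed in when it is done.

Besides the shell and the picture viewer there is one more tool, called by a JSON object that holds its "api" and its "payload", one argument or row to a line. arm_command: Moves the arm, as the interface text tells. Its arguments: {"type":"object","properties":{"deltas":{"type":"array"},"hand":{"type":"number"},"grip_force":{"type":"number"}},"required":["deltas"]}

```bash
mkdir -p pics; cat > h.py <<'E'
import numpy as np, cv2
from scipy.spatial.transform import Rotation as R
from workcell import env
E
python3 - <<'E'
from h import *
s=env.observe(); print({k:np.round(v,3) for k,v in s.items()}, env.grip_point_offset)
for c in ("top","scene"):
    cv2.imwrite(f"pics/{c}0.png",env.camera(c))
    for n in ("dial_grip","lever_grip","cover","weight","beam","comparator","housing","spool","disc"):
        print(c,n,[(np.round(d["xyz"],3).tolist(),round(d["confidence"],2)) for d in env.spot_in(n,c)[:3]])
E
```

```text
{'time': np.float64(0.0), 'joints': array([ 1.227,  0.537, -0.004,  1.539,  0.003,  1.067, -0.071]), 'qd': array([ 0.   , -0.001,  0.002, -0.   ,  0.002,  0.   ,  0.   ]), 'effort': array([ 1.0000e-03, -5.8342e+01,  1.0490e+00, -2.5910e+01,  1.2000e-02,
        1.0000e-02,  0.0000e+00]), 'tcp_pos': array([ 0.178, -0.624,  0.23 ]), 'orientation': array([-3.11e+00, -4.35e-01,  1.00e-03]), 'ft_force': array([-0.138,  0.19 ,  0.176]), 'wrist_torque': array([ 0.005, -0.008,  0.026]), 'grasp_force': np.float64(0.0), 'gripper_width': np.float64(0.085)} -0.0187
top dial_grip []
top lever_grip [([0.551, 0.152, 0.143], 0.6)]
top cover [([0.321, 0.327, 0.01], 0.89), ([0.619, 0.499, 0.015], 0.81), ([0.719, 0.149, 0.178], 0.6)]
top weight [([0.639, -0.152, 0.197], 0.63), ([0.51, 0.344, 0.067], 0.56)]
top beam [([0.676, 0.041, 0.151], 0.84)]
top comparator [([0.592, 0.002, 0.05], 0.92), ([0.676, 0.045, 0.153], 0.38)]
top housing [([0.442, -0.285, 0.007], 0.63)]
top spool [([0.511, 0.341, 0.066], 0.56)]
top disc [([0.73, 0.311, 0.013], 0.8), ([0.59, 0.004, 0.054], 0.74)]
scene dial_grip [([0.513, -0.077, 0.062], 0.93), ([0.662, -0.146, 0.196], 0.49)]
scene lever_grip [([0.558, 0.153, 0.138], 0.73)]
scene cover [([0.324, 0.334, 0.014], 0.87), ([0.624, 0.494, 0.014], 0.78), ([0.719, 0.149, 0.177], 0.72)]
scene weight [([0.663, -0.147, 0.197], 0.75)]
scene beam [([0.69, 0.018, 0.151], 0.74)]
scene comparator [([0.673, -0.013, 0.056], 0.85)]
scene housing [([0.688, 0.019, 0.151], 0.69), ([0.432, -0.28, 0.025], 0.61)]
scene spool [([0.526, 0.343, 0.056], 0.54)]
scene disc [([0.731, 0.316, 0.009], 0.62)]
```

View pics/top0.png

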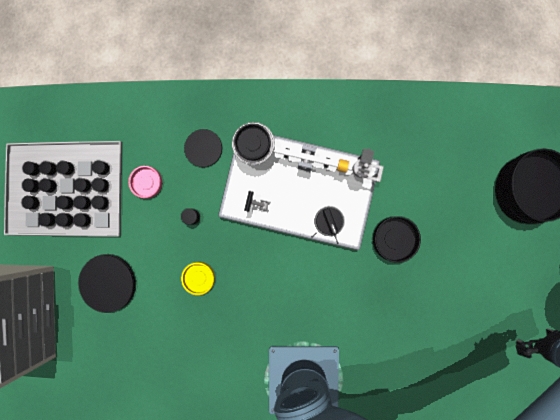

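View pics/scene0.png

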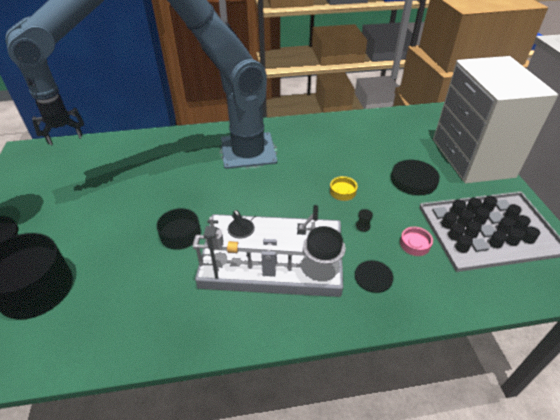

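The top view shows the comparator at about (220–380, 130–250), with the dial at (329,221) and the lever handle at (250,202). The bystanders are clear of it. Next I'll zoom in on the comparator.

```bash
python3 - <<'E'
from h import *
im=cv2.imread("pics/top0.png")[110:265,205:395]
cv2.imwrite("pics/top_crop.png",cv2.resize(im,None,fx=4,fy=3.8709677,interpolation=cv2.INTER_CUBIC))
p=env.camera_params("top"); K,d,E=np.array(p["mtx"]),np.array(p["dist_coeffs"]),np.array(p["extrinsics"])
print(K,d,np.round(E,3), -E[:3,:3].T@E[:3,3])
E
```

```text
[[503.71980669   0.         283.39784328]
 [  0.         503.71980669 206.85309989]
 [  0.           0.           1.        ]] [-0.17292559  0.          0.          0.          0.        ] [[ 2.000e-03 -1.000e+00 -1.100e-02  6.400e-02]
 [-1.000e+00 -1.000e-03 -3.100e-02  5.440e-01]
 [ 3.100e-02  1.100e-02 -9.990e-01  1.547e+00]
 [ 0.000e+00  0.000e+00  0.000e+00  1.000e+00]] [0.49545838 0.04838541 1.56343133]
```

View pics/top_crop.png

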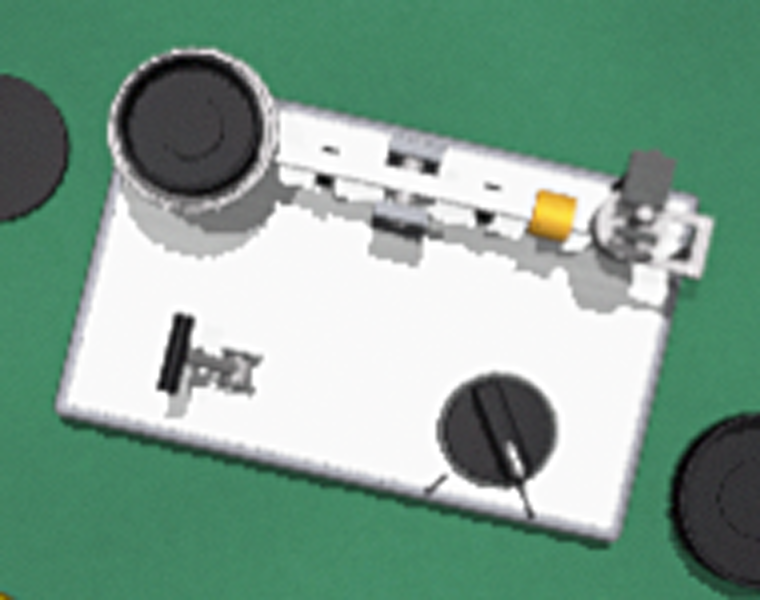

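The crop shows the dial disc centred at crop (498,430) with its nose pointing down-right. The second mark is at (437,485), so clockwise is correct. The handle runs from (165,390) to (187,315), and the base's front corners are at (62,405) and (612,537). I'll fit the pose from these.

```bash
cat >> h.py <<'E'
def proj(c,P):
    p=env.camera_params(c); E=np.array(p["extrinsics"])
    return cv2.projectPoints(np.array(P,float),cv2.Rodrigues(E[:3,:3])[0],E[:3,3],np.array(p["mtx"]),np.array(p["dist_coeffs"]))[0][:,0]
def W(q,P):
    P=np.array(P,float).reshape(-1,3); return P@R.from_euler('z',q[2]).as_matrix().T+[q[0],q[1],0]
E
python3 - <<'E'
from h import *
from scipy.optimize import least_squares
s,c=np.sin(.6)*.085,np.cos(.6)*.085
obs={(498,430):(-.075,-.11,.064),(62,405):(-.14,.22,.05),(612,537):(-.14,-.22,.05),(693,200):(.14,-.22,.05),(176,352):(-.075,.09+s,.066+c)}
px=np.array(list(obs))/[4,3.871]+[205,110]-.4; P=np.array(list(obs.values()))
f=lambda q:(proj("top",W(q,P))-px).ravel()
r=least_squares(f,[.59,0,-.2],loss="soft_l1"); q=r.x
print(q,np.round(f(q).reshape(-1,2),1))
print("dial",W(q,[-.075,-.11,.089]),"lever grip",W(q,[-.075,.09+s,.066+c]),"hinge",W(q,[-.075,.09,.066]))
# nose direction
def inv(u,z):
    return least_squares(lambda a:(proj("top",[[a[0],a[1],z]])[0]-u),[.5,0]).x
t=lambda u:np.array(u)/[4,3.871]+[205,110]-.4
a=inv(t((487,388)),.104);b=inv(t((519,478)),.104);m=inv(t((530,515)),.05);m2=inv(t((437,487)),.05);D=W(q,[-.075,-.11,.089])[0,:2]
for v in (b-a,m-D,m2-D): print("ang",np.arctan2(v[1],v[0]))
im=cv2.imread("pics/scene0.png")
z=env.spot_in
for v in proj("scene",W(q,[[-.14,.22,.05],[-.14,-.22,.05],[.14,-.22,.05],[.14,.22,.05],[-.075,-.11,.104],[-.075,.09+s,.066+c]])): cv2.circle(im,(int(v[0]*1),int(v[1])),2,(0,0,255),-1)
cv2.imwrite("pics/sc1.png",cv2.resize(im[190:310,170:370],None,fx=4,fy=4))
o=env.observe();print(o["tcp_pos"],R.from_rotvec(o["orientation"]).as_matrix().round(3))
E
```

```text
[ 0.60081739  0.0165927  -0.24305371] [[ 0.1 -0.1]
 [-2.7  0.8]
 [ 1.4  2. ]
 [ 3.  -0.8]
 [-2.1 -1.2]]
dial [[ 0.50154838 -0.07212405  0.089     ]] lever grip [[0.56123267 0.16858139 0.13615353]] hinge [[0.54968192 0.12199746 0.066     ]]
ang -2.8097878158493845
ang -2.783192802290692
ang 2.3490330885171327
[ 0.17827349 -0.62507511  0.23128348] [[ 0.962  0.274 -0.   ]
 [ 0.274 -0.962 -0.   ]
 [-0.     0.    -1.   ]]
```

View pics/sc1.png

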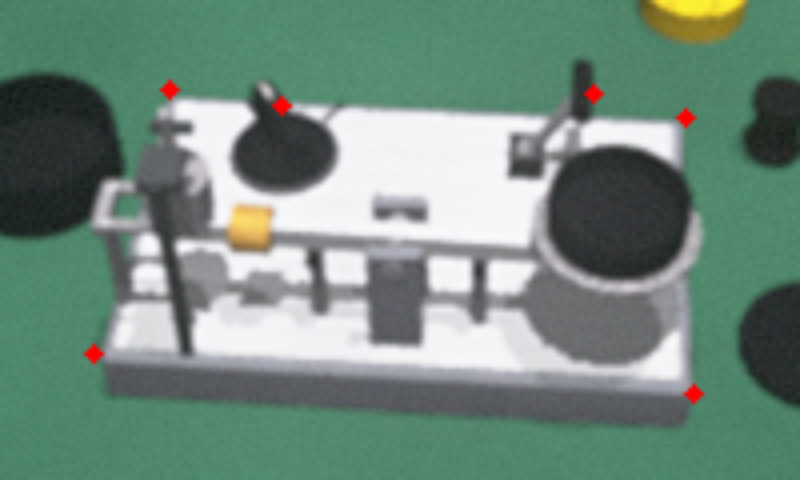

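The fit agrees with the detectors to within about 1 cm. The top face's bevel explains the corner residuals. I'll go above the dial and refine with the wrist camera.

{"api": "arm_command", "payload": {
  "deltas": [
    [463, -443, -20, 0, 0, -0.07],
    [463, -443, -20, 0, 0, -0.07],
    [463, -443, -20, 0, 0, -0.07],
    [463, -443, -20, 0, 0, -0.07],
    [463, -443, -20, 0, 0, -0.07],
    [463, -443, -20, 0, 0, -0.07],
    [463, -443, -20, 0, 0, -0.07],
    [463, -443, -20, 0, 0, -0.07],
    [463, -443, -20, 0, 0, -0.07],
    [463, -443, -20, 0, 0, -0.07],
    [463, -443, -20, 0, 0, -0.07],
    [463, -443, -20, 0, 0, -0.07],
    [463, -443, -20, 0, 0, -0.07],
    [463, -443, -20, 0, 0, -0.07],
    [463, -443, -20, 0, 0, -0.07],
    [463, -443, -20, 0, 0, -0.07],
    [463, -443, -20, 0, 0, -0.07],
    [463, -443, -20, 0, 0, -0.07],
    [463, -443, -20, 0, 0, -0.07],
    [463, -443, -20, 0, 0, -0.07]
  ]
}}

```text
time: 2.67
tcp_pos: [0.5013, -0.0738, 0.2511]
orientation: [3.094, 0.539, -0.001]
ft_force: [-1.2, 0.6, 1.4]
gripper_width: 0.0854
grasp_force: 0.0
```

```bash
python3 - <<'E'
from h import *
o=env.observe(); im=env.camera("wrist"); cv2.imwrite("pics/w1.png",im)
T=R.from_rotvec(o["orientation"]).as_matrix()
print(o["time"],o["tcp_pos"],T.round(3),o["joints"].round(2) if hasattr(o["joints"],"round") else o["joints"])
print(env.camera_params("wrist"))
for n in ("dial_grip","lever_grip"): print(n,[(np.round(d["xyz"],3),d["confidence"]) for d in env.spot_in(n,"wrist")])
np.savez("w1.npz",t=o["tcp_pos"],T=T)
E
```

```text
2.6667 [ 0.5013204  -0.07377559  0.25114793] [[ 0.941  0.338 -0.001]
 [ 0.338 -0.941 -0.001]
 [-0.001  0.001 -1.   ]] [ 0.34  0.29 -0.34  1.88  0.11  0.99 -1.27]
{'mtx': array([[310.67599987,   0.        , 283.43434052],
       [  0.        , 310.67599987, 211.46015659],
       [  0.        ,   0.        ,   1.        ]]), 'dist_coeffs': array([-0.04096534,  0.        ,  0.        ,  0.        ,  0.        ]), 'mount': array([[ 3.80709596e-04, -9.44599786e-01, -3.28224161e-01,
         8.45415696e-02],
       [ 9.99999467e-01,  6.74780244e-04, -7.82050538e-04,
        -6.84440224e-04],
       [ 9.60203950e-04, -3.28223688e-01,  9.44599539e-01,
        -1.43879688e-01],
       [ 0.00000000e+00,  0.00000000e+00,  0.00000000e+00,
         1.00000000e+00]])}
dial_grip [(array([ 0.504, -0.071,  0.066]), 0.63)]
lever_grip [(array([0.551, 0.151, 0.142]), 0.66)]
```

View pics/w1.png

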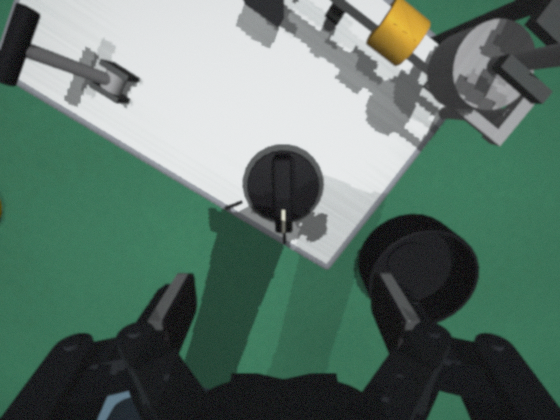

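The wrist view shows the bar upright, from (284,152) to (284,229), the disc centred at (283,184), and the handle running from (24,10) to (8,80). The bar is aligned with the tool x axis. Next I compute the offsets.

```bash
cat >> h.py <<'E'
def back(uv,z,t,T):
    p=env.camera_params("wrist"); M=np.array(p["mount"])
    n=cv2.undistortPoints(np.array([[uv]],float),np.array(p["mtx"]),np.array(p["dist_coeffs"]))[0,0]
    d=T@M[:3,:3]@[n[0],n[1],1]; c=t+T@M[:3,3]
    return c+d*(z-c[2])/d[2]
E
python3 - <<'E'
from h import *
f=np.load("w1.npz");t,T=f["t"],f["T"]
B=lambda u,v,z:back((u,v),z,t,T).round(4)
print("disc",B(283,184,.064),"L",B(243,184,.064),"R",B(323,184,.064))
a,b=B(283,152,.104),B(284,231,.104);print("bar",a,b,np.linalg.norm(a-b),"tool xy of mid-disc",T.T@(B(283,184,.064)-t))
d=b-a;print(np.arctan2(d[1],d[0]))
c1,c2,c3=B(327,267,.05),B(441,125,.05),B(20,80,.05);print("corner",c1,c2,c3,"edge yaw",np.arctan2(*(c3-c1)[[1,0]])-np.pi/2,np.arctan2(*(c2-c1)[[1,0]]))
print("handle",B(22,10,.144),B(10,82,.14),"hinge",B(118,85,.066))
E
```

```text
disc [ 0.502  -0.0721  0.064 ] L [ 0.4871 -0.0309  0.064 ] R [ 0.5168 -0.1133  0.064 ]
bar [ 0.5403 -0.0584  0.104 ] [ 0.4658 -0.0863  0.104 ] 0.0795528754979982 tool xy of mid-disc [ 0.00136978 -0.00144319  0.18714609]
-2.7832633544837337
corner [ 0.4166 -0.1615  0.05  ] [ 0.6191 -0.2122  0.05  ] [0.5119 0.2283 0.05  ] edge yaw -0.23978076494140432 -0.2453272166157117
handle [0.5801 0.1579 0.144 ] [0.5257 0.165  0.14  ] hinge [0.5427 0.1177 0.066 ]
```

{"api": "arm_command", "payload": {
  "deltas": [
    [1.4, -1.5, 60, 0, 0, -0.01],
    [1.4, -1.5, 100, 0, 0, -0.01],
    [1.4, -1.5, 140, 0, 0, -0.01],
    [1.4, -1.5, 165, 0, 0, -0.01],
    [1.4, -1.5, 177, 0, 0, -0.01],
    [1.4, -1.5, 177, 0, 0, -0.01],
    [1.4, -1.5, 177, 0, 0, -0.01],
    [1.4, -1.5, 177, 0, 0, -0.01]
  ],
  "hand": 45
}}

```text
time: 3.48
tcp_pos: [0.5047, -0.0705, 0.0765]
orientation: [3.09, 0.558, 0.006]
ft_force: [1.0, -0.1, 0.2]
gripper_width: 0.0452
grasp_force: 0.0
```

{"api": "arm_command", "payload": {
  "deltas": [
    [0, 0, 0, 0, 0, 0],
    [0, 0, 0, 0, 0, 0],
    [0, 0, 0, 0, 0, 0],
    [0, 0, 0, 0, 0, 0],
    [0, 0, 0, 0, 0, 0],
    [0, 0, 0, 0, 0, 0],
    [0, 0, 0, 0, 0, 0],
    [0, 0, 0, 0, 0, 0]
  ],
  "hand": 10,
  "grip_force": 30
}}

```text
time: 4.15
tcp_pos: [0.5047, -0.0715, 0.0763]
orientation: [3.089, 0.557, 0.006]
ft_force: [-0.1, -3.0, 7.4]
gripper_width: 0.0179
grasp_force: 33.8
```

{"api": "arm_command", "payload": {
  "deltas": [
    [0, 0, 0, 0, 0, 0.1],
    [0, 0, 0, 0, 0, 0.2],
    [0, 0, 0, 0, 0, 0.3],
    [0, 0, 0, 0, 0, 0.4],
    [0, 0, 0, 0, 0, 0.5],
    [0, 0, 0, 0, 0, 0.6],
    [0, 0, 0, 0, 0, 0.7],
    [0, 0, 0, 0, 0, 0.8],
    [0, 0, 0, 0, 0, 0.9],
    [0, 0, 0, 0, 0, 1.0],
    [0, 0, 0, 0, 0, 1.1],
    [0, 0, 0, 0, 0, 1.18],
    [0, 0, 0, 0, 0, 1.2],
    [0, 0, 0, 0, 0, 1.2],
    [0, 0, 0, 0, 0, 1.2]
  ]
}}

```text
time: 5.4
tcp_pos: [0.5033, -0.0776, 0.0763]
orientation: [2.859, -1.289, 0.008]
ft_force: [-3.3, -18.9, 9.3]
gripper_width: 0.0174
grasp_force: 34.3
```

```bash
python3 - <<'E'
from h import *
o=env.observe(); T=R.from_rotvec(o["orientation"]).as_matrix(); print(np.arctan2(T[1,0],T[0,0]),np.round(o["joints"],2),o["wrist_torque"])
E
```

```text
-0.8472608185705582 [ 0.02  0.54  0.04  2.02 -0.03  0.59 -2.33] [-3.76587986  0.75838076  0.23658947]
```

{"api": "arm_command", "payload": {
  "deltas": [
    [0, 0, 0, 0, 0, 0],
    [0, 0, 0, 0, 0, 0],
    [0, 0, 0, 0, 0, 0],
    [0, 0, 0, 0, 0, 0],
    [0, 0, 0, 0, 0, 0]
  ],
  "hand": 45,
  "grip_force": 20
}}

```text
time: 5.82
tcp_pos: [0.5029, -0.0695, 0.0744]
orientation: [-2.867, 1.282, 0.0]
ft_force: [-0.7, 0.3, -0.4]
gripper_width: 0.0455
grasp_force: 0.0
```

{"api": "arm_command", "payload": {
  "deltas": [
    [0, 0, -30, 0, 0, 0],
    [0, 0, -70, 0, 0, 0],
    [0, 0, -110, 0, 0, 0],
    [0, 0, -150, 0, 0, 0],
    [0, 0, -175, 0, 0, 0],
    [0, 0, -175, 0, 0, 0],
    [0, 0, -175, 0, 0, -0.12],
    [0, 0, -175, 0, 0, -0.24],
    [0, 0, -175, 0, 0, -0.36],
    [0, 0, -175, 0, 0, -0.48],
    [0, 0, -175, 0, 0, -0.6],
    [0, 0, -175, 0, 0, -0.605],
    [0, 0, -175, 0, 0, -0.605],
    [0, 0, -175, 0, 0, -0.605]
  ]
}}

```text
time: 6.98
tcp_pos: [0.5026, -0.07, 0.249]
orientation: [-3.119, 0.377, 0.001]
ft_force: [0.1, 0.7, -0.3]
gripper_width: 0.0453
grasp_force: 0.0
```

```bash
python3 - <<'E'
from h import *
o=env.observe(); im=env.camera("wrist"); cv2.imwrite("pics/w2.png",im)
T=R.from_rotvec(o["orientation"]).as_matrix()
print(o["time"],o["tcp_pos"],T.round(3),np.round(o["joints"],2))
for n in ("dial_grip","lever_grip"): print(n,[(np.round(d["xyz"],3),d["confidence"]) for d in env.spot_in(n,"wrist")])
np.savez("w2.npz",t=o["tcp_pos"],T=T)
E
```

```text
6.9833 [ 0.50264078 -0.07002681  0.24896442] [[ 0.971 -0.238 -0.001]
 [-0.238 -0.971  0.   ]
 [-0.001 -0.    -1.   ]] [ 0.08  0.27 -0.04  1.89  0.01  0.98 -1.77]
dial_grip [(array([ 0.505, -0.071,  0.067]), 0.76)]
lever_grip [(array([0.553, 0.146, 0.14 ]), 0.66)]
```

View pics/w2.png

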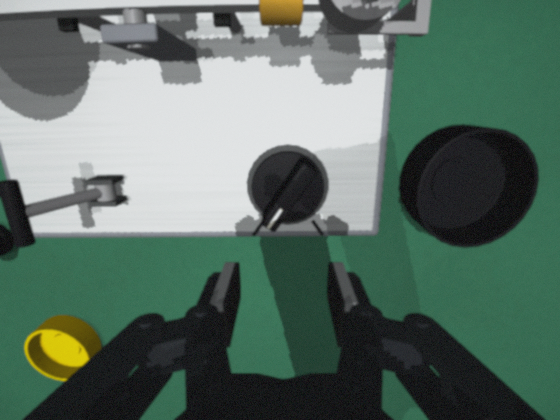

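The nose now points at the second (left) mark. The handle is at about (18,213) and the hinge at about (105,192). I'll move over to the lever.

{"api": "arm_command", "payload": {
  "deltas": [
    [0, -42, 0, 0, 0, 0],
    [0, -84, 0, 0, 0, 0],
    [0, -125, 0, 0, 0, 0],
    [0, -165, 0, 0, 0, 0],
    [0, -205, 0, 0, 0, 0],
    [0, -228, 0, 0, 0, 0],
    [0, -228, 0, 0, 0, 0],
    [0, -228, 0, 0, 0, 0],
    [0, -228, 0, 0, 0, 0]
  ],
  "hand": 40
}}

```text
time: 7.88
tcp_pos: [0.5563, 0.1503, 0.249]
orientation: [3.118, -0.374, -0.001]
ft_force: [-0.1, -0.6, -0.4]
gripper_width: 0.04
grasp_force: 0.0
```

```bash
python3 - <<'E'
from h import *
o=env.observe(); im=env.camera("wrist"); cv2.imwrite("pics/w3.png",im)
T=R.from_rotvec(o["orientation"]).as_matrix()
print(o["time"],o["tcp_pos"],T.round(3),np.round(o["joints"],2))
for n in ("lever_grip",): print(n,[(np.round(d["xyz"],3),d["confidence"]) for d in env.spot_in(n,"wrist")])
np.savez("w3.npz",t=o["tcp_pos"],T=T)
env.camera("scene");print([(np.round(d["xyz"],3),d["confidence"]) for d in env.spot_in("weight","scene")])
E
```

```text
7.8833 [0.55626754 0.15031948 0.24903244] [[ 0.972 -0.236 -0.   ]
 [-0.236 -0.972 -0.001]
 [-0.     0.001 -1.   ]] [-0.24  0.4  -0.13  1.71  0.06  1.03 -2.2 ]
lever_grip [(array([0.553, 0.158, 0.148]), 0.64)]
[(array([ 0.659, -0.145,  0.182]), 0.69)]
```

View pics/w3.png

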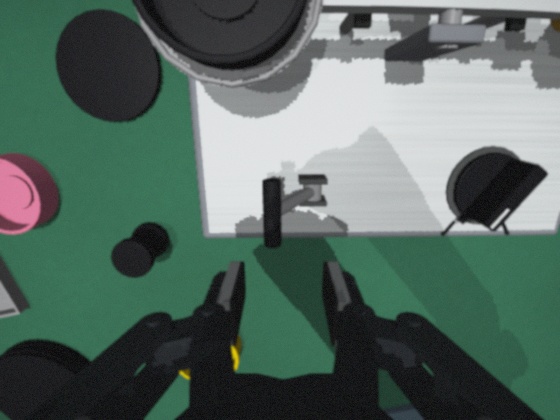

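The weight has dropped (spot z from 0.197 to 0.182). The handle is at (272,212), spanning rows 178–247, and the hinge is at about (313,190).

```bash
python3 - <<'E'
from h import *
f=np.load("w3.npz");t,T=f["t"],f["T"]
B=lambda u,v,z:T.T@(back((u,v),z,t,T)-t)*1000
for uvz in ((272.5,178,.14),(272.5,247,.14),(272.5,212,.14),(265,212,.136),(281,212,.136),(313,190,.066),(318,190,.07)): print(uvz,B(*uvz).round(1))
q=[.601,.0166,-.242]
for th in (0,.6,1.2):
    P=W(q,[-.075,.09+.085*np.sin(.6-th),.066+.085*np.cos(.6-th)])[0]; print(th,P,(T.T@(P-t)*1000).round(1))
print(T.T@(W([.601,.0166,-.242],[-.075,.09,.066])[0]-t)*1000)
E
```

```text
(272.5, 178, 0.14) [ 25.6  -9.7 109. ]
(272.5, 247, 0.14) [-37.6 -10.4 109. ]
(272.5, 212, 0.14) [ -4.3 -10.1 109. ]
(265, 212, 0.136) [ -5.7 -16.8 113. ]
(281, 212, 0.136) [ -5.7  -2.8 113. ]
(313, 190, 0.066) [ -4.8  31.5 183.1]
(318, 190, 0.07) [ -3.7  36.5 179.1]
0 [0.56125515 0.1685469  0.13615353] [  0.6 -19.  112.9]
0.6 [0.54975349 0.12195082 0.151     ] [ 0.4 29.  98.1]
1.2 [0.53825183 0.07535474 0.13615353] [  0.2  77.  113. ]
[  0.40778705  28.88845234 183.06659177]
```

{"api": "arm_command", "payload": {
  "deltas": [
    [-4, -9, 35, 0, 0, 0],
    [-4, -9, 70, 0, 0, 0],
    [-4, -9, 95, 0, 0, 0],
    [-4, -9, 110, 0, 0, 0],
    [-4, -9, 119, 0, 0, 0],
    [-4, -9, 119, 0, 0, 0],
    [-4, -9, 119, 0, 0, 0],
    [-4, -9, 119, 0, 0, 0]
  ],
  "hand": 42
}}

```text
time: 8.75
tcp_pos: [0.5557, 0.1612, 0.1317]
orientation: [-3.118, 0.372, -0.003]
ft_force: [0.2, -0.7, -0.5]
gripper_width: 0.0418
grasp_force: 0.0
```

{"api": "arm_command", "payload": {
  "deltas": [
    [0, 0, 0, 0, 0, 0],
    [0, 0, 0, 0, 0, 0],
    [0, 0, 0, 0, 0, 0],
    [0, 0, 0, 0, 0, 0],
    [0, 0, 0, 0, 0, 0]
  ],
  "hand": 24
}}

```text
time: 9.17
tcp_pos: [0.5548, 0.1611, 0.1306]
orientation: [-3.119, 0.372, -0.001]
ft_force: [-0.1, 0.1, 0.5]
gripper_width: 0.0238
grasp_force: 0.3
```

```bash
python3 - <<'E'
from h import *
o=env.observe(); im=env.camera("wrist"); cv2.imwrite("pics/w4.png",im); print(o["tcp_pos"],o["gripper_width"],o["ft_force"])
E
```

```text
[0.55478029 0.16107803 0.13057743] 0.023796704449929533 [-0.06465686  0.06216195  0.46545731]
```

View pics/w4.png

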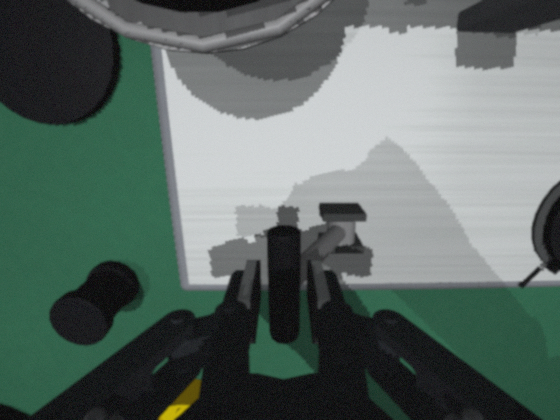

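The handle sits centred between the pads, at (284,285). Now I'll sweep it over to release the beam.

{"api": "arm_command", "payload": {
  "deltas": [
    [0, 5, -2, 0, 0, 0],
    [0, 10, -4, 0, 0, 0],
    [0, 15, -6, 0, 0, 0],
    [0, 20, -8, 0, 0, 0],
    [0, 25, -10, 0, 0, 0],
    [0, 30, -12, 0, 0, 0],
    [0, 35, -13, 0, 0, 0],
    [0, 40, -13, 0, 0, 0],
    [0, 45, -13, 0, 0, 0],
    [0, 50, -13, 0, 0, 0],
    [0, 55, -12, 0, 0, 0],
    [0, 60, -11, 0, 0, 0],
    [0, 65, -10, 0, 0, 0],
    [0, 70, -8, 0, 0, 0],
    [0, 75, -6, 0, 0, 0],
    [0, 80, -4, 0, 0, 0],
    [0, 85, -2, 0, 0, 0],
    [0, 89, 0, 0, 0, 0],
    [0, 92, 0, 0, 0, 0],
    [0, 92, 0, 0, 0, 0]
  ]
}}

```text
time: 10.88
tcp_pos: [0.5324, 0.0706, 0.1299]
orientation: [3.118, -0.373, -0.002]
ft_force: [0.0, 0.2, 0.0]
gripper_width: 0.0243
grasp_force: 0.1
```

```bash
python3 - <<'E'
from h import *
o=env.observe(); im=env.camera("wrist"); cv2.imwrite("pics/w5.png",im); print(o["time"],o["tcp_pos"],o["gripper_width"],o["ft_force"])
T=R.from_rotvec(o["orientation"]).as_matrix();np.savez("w5.npz",t=o["tcp_pos"],T=T)
cv2.imwrite("pics/s5.png",env.camera("scene")[190:310,170:370].repeat(4,0).repeat(4,1))
print([[(np.round(d["xyz"],3),d["confidence"]) for d in env.spot_in(n,"scene")] for n in("cover","lever_grip","weight")])
E
```

```text
10.8833 [0.53235714 0.0705815  0.12986076] 0.02432501328701884 [0.02891691 0.24961805 0.04154299]
[[(array([0.622, 0.492, 0.013]), 0.77), (array([0.325, 0.331, 0.013]), 0.69), (array([0.717, 0.144, 0.192]), 0.56)], [(array([0.546, 0.082, 0.128]), 0.63), (array([ 0.675, -0.014,  0.05 ]), 0.22)], []]
```

View pics/w5.png

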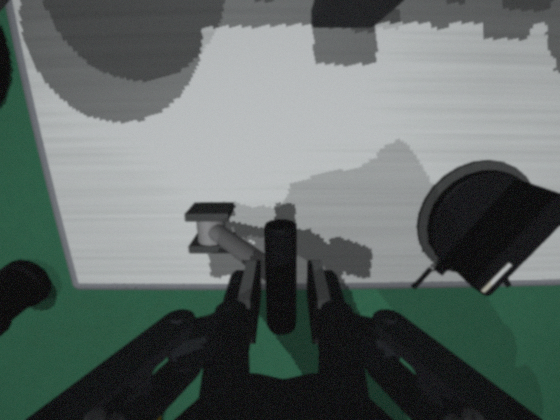

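The cover rose 15 mm, so the beam has tipped pan-side up. The lever leans about 0.61 past vertical. I'll nudge it a little further, then dwell.

{"api": "arm_command", "payload": {
  "deltas": [
    [0, 1, 0, 0, 0, 0],
    [0, 2, 0, 0, 0, 0],
    [0, 3, 0, 0, 0, 0],
    [0, 3, 0, 0, 0, 0],
    [0, 3, 0, 0, 0, 0],
    [0, 3, 0, 0, 0, 0],
    [0, 3, 0, 0, 0, 0],
    [0, 3, 0, 0, 0, 0],
    [0, 3, 0, 0, 0, 0],
    [0, 3, 0, 0, 0, 0],
    [0, 3, 0, 0, 0, 0],
    [0, 3, 0, 0, 0, 0],
    [0, 3, 0, 0, 0, 0],
    [0, 3, 0, 0, 0, 0],
    [0, 3, 0, 0, 0, 0],
    [0, 3, 0, 0, 0, 0],
    [0, 3, 0, 0, 0, 0],
    [0, 3, 0, 0, 0, 0],
    [0, 3, 0, 0, 0, 0],
    [0, 3, 0, 0, 0, 0]
  ]
}}

```text
time: 12.8
tcp_pos: [0.5323, 0.0688, 0.1302]
orientation: [3.119, -0.372, -0.0]
ft_force: [-0.5, 0.6, 0.5]
gripper_width: 0.0241
grasp_force: 0.6
```

{"api": "arm_command", "payload": {
  "deltas": [
    [0, 0, 0, 0, 0, 0],
    [0, 0, 0, 0, 0, 0],
    [0, 0, 0, 0, 0, 0],
    [0, 0, 0, 0, 0, 0]
  ]
}}

```text
time: 13.13
tcp_pos: [0.5323, 0.0688, 0.1303]
orientation: [3.12, -0.372, -0.0]
ft_force: [-0.5, 2.0, -0.1]
gripper_width: 0.0239
grasp_force: 0.6
```

{"api": "arm_command", "payload": {
  "deltas": [
    [0, -6, -1, 0, 0, 0],
    [0, -12, -3, 0, 0, 0],
    [0, -18, -5, 0, 0, 0],
    [0, -24, -8, 0, 0, 0],
    [0, -30, -10, 0, 0, 0],
    [0, -36, -11, 0, 0, 0],
    [0, -42, -12, 0, 0, 0],
    [0, -48, -13, 0, 0, 0],
    [0, -54, -13, 0, 0, 0],
    [0, -60, -13, 0, 0, 0],
    [0, -66, -12, 0, 0, 0],
    [0, -72, -11, 0, 0, 0],
    [0, -78, -9, 0, 0, 0],
    [0, -84, -7, 0, 0, 0],
    [0, -90, -4, 0, 0, 0],
    [0, -96, -2, 0, 0, 0],
    [0, -101, 0, 0, 0, 0],
    [0, -105, 1, 0, 0, 0],
    [0, -108, 1, 0, 0, 0],
    [0, -108, 1, 0, 0, 0]
  ]
}}

```text
time: 14.8
tcp_pos: [0.5575, 0.1747, 0.129]
orientation: [-3.119, 0.37, 0.001]
ft_force: [-0.8, -0.8, -0.1]
gripper_width: 0.0239
grasp_force: 0.3
```

```bash
python3 - <<'E'
from h import *
o=env.observe(); im=env.camera("wrist"); cv2.imwrite("pics/w6.png",im); print(o["time"],o["tcp_pos"],o["gripper_width"],o["ft_force"])
env.camera("scene")
print([[(np.round(d["xyz"],3),d["confidence"]) for d in env.spot_in(n,"scene")] for n in("cover","lever_grip","weight")])
E
```

```text
14.8 [0.55745768 0.17472672 0.12901269] 0.023859405142994394 [-0.7761556  -0.81327027 -0.08672919]
[[(array([0.716, 0.151, 0.181]), 0.86), (array([0.622, 0.494, 0.014]), 0.68), (array([0.311, 0.344, 0.014]), 0.6)], [(array([0.556, 0.163, 0.124]), 0.57), (array([ 0.671, -0.011,  0.049]), 0.54), (array([0.716, 0.15 , 0.18 ]), 0.52)], [(array([ 0.661, -0.144,  0.184]), 0.62), (array([ 0.514, -0.068,  0.073]), 0.52), (array([0.691, 0.022, 0.149]), 0.25)]]
```

View pics/w6.png

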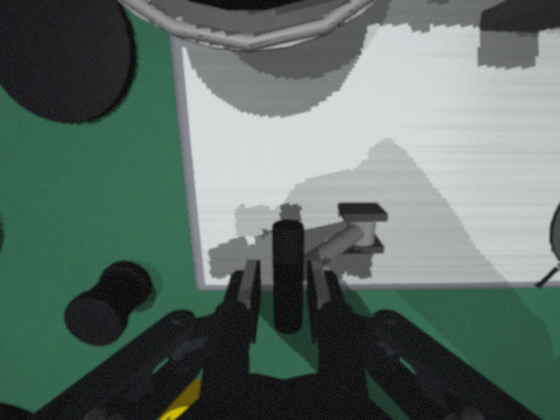

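The lever is now past its starting lean: 74 px offset, against 59 px at the start. One last small nudge, then open and rise.

{"api": "arm_command", "payload": {
  "deltas": [
    [0, -1, 0, 0, 0, 0],
    [0, -2, 0, 0, 0, 0],
    [0, -2, 0, 0, 0, 0],
    [0, -2, 0, 0, 0, 0]
  ]
}}

```text
time: 15.38
tcp_pos: [0.5581, 0.1754, 0.1293]
orientation: [3.119, -0.372, -0.0]
ft_force: [-0.8, -1.3, -0.5]
gripper_width: 0.024
grasp_force: 0.6
```

{"api": "arm_command", "payload": {
  "deltas": [
    [0, 2, 0, 0, 0, 0],
    [0, 2, 0, 0, 0, 0],
    [0, 2, 0, 0, 0, 0],
    [0, 2, 0, 0, 0, 0],
    [0, 2, 0, 0, 0, 0]
  ],
  "hand": 42
}}

```text
time: 15.8
tcp_pos: [0.5577, 0.1739, 0.1293]
orientation: [-3.119, 0.371, -0.0]
ft_force: [-0.4, -0.1, -0.8]
gripper_width: 0.042
grasp_force: 0.0
```

{"api": "arm_command", "payload": {
  "deltas": [
    [0, 0, -20, 0, 0, 0],
    [0, 0, -50, 0, 0, 0],
    [0, 0, -85, 0, 0, 0],
    [0, 0, -120, 0, 0, 0],
    [-20, 0, -140, 0, 0, 0],
    [-50, 0, -150, 0, 0, 0],
    [-80, 0, -150, 0, 0, 0],
    [-80, 0, -150, 0, 0, 0],
    [-80, 0, -150, 0, 0, 0]
  ]
}}

```text
time: 16.55
tcp_pos: [0.4789, 0.1932, 0.2797]
orientation: [-3.12, 0.368, -0.001]
ft_force: [0.3, -0.4, -0.2]
gripper_width: 0.0422
grasp_force: 0.0
```

```bash
python3 - <<'E'
from h import *
o=env.observe();print(o["time"],o["tcp_pos"],o["ft_force"])
im=env.camera("scene")[190:310,170:370]; im0=cv2.imread("pics/scene0.png")[190:310,170:370]
cv2.imwrite("pics/fin.png",cv2.resize(np.vstack([im0,im]),None,fx=2.5,fy=2.5))
print([[(np.round(d["xyz"],3),d["confidence"]) for d in env.spot_in(n,"scene")] for n in("cover","lever_grip","weight","beam")])
E
```

```text
16.55 [0.47889908 0.19319438 0.27974376] [ 0.30984637 -0.42650636 -0.19460115]
[[(array([0.626, 0.496, 0.013]), 0.8), (array([0.72 , 0.151, 0.179]), 0.62), (array([0.322, 0.327, 0.014]), 0.57)], [(array([0.558, 0.163, 0.123]), 0.53)], [(array([ 0.66 , -0.146,  0.182]), 0.8), (array([ 0.518, -0.069,  0.069]), 0.55)], [(array([0.692, 0.024, 0.154]), 0.64)]]
```

View pics/fin.png

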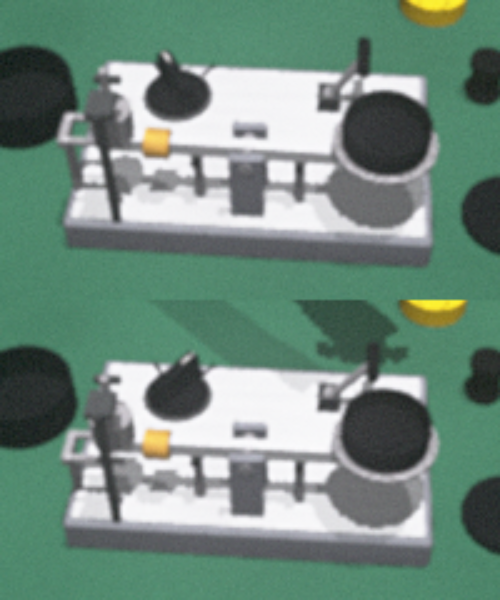

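In the before/after picture the beam is level again, the cover is unmoved, the dial is on the second mark, and the lever is fully back. I'm handing the job in.

```bash
python3 -c "
from h import *
print(env.finish_job())"
```

```text
the job is handed in; nothing more can be done
None
```

I handed the job in at about 17 s: the dial is on the second mark with the check weight on the beam, the beam was released pan-side up for just over two seconds, and it is arrested level again with the cover still on the pan; the judge returned no verdict.

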